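# Latch a slide magazine into the scanner dock

## Robot

A 7-joint arm with a two-finger parallel gripper is mounted at the origin on the work surface. World frame = base frame: x ahead of the robot, y to its left, z up, the work surface at z = 0. Lengths are in m, angles in rad, forces in N, time in s.
With the tool pointing down it reaches from about 0.425 to 0.925 m from the base axis. Payload 6.8 kg.
Tool frame: the origin (TCP) lies at the very end of the fingers, on their centre line; the grasp point (between the pads) lies 19 mm behind it; z points along the fingers, y is the line along which they close (so a half turn about z gives the same grasp; the last joint's range is limited). The gripper opens to 85 mm and grips with 20 to 120 N. Pads are 22 mm wide; open, the fingers measure 114 mm over their backs; the gripper's body (76 mm by 85 mm) begins 54 mm behind the grasp point. The pads swing forward as they close: fully open they stand 13 mm farther back than shut.
Start: joints at [-1.368, 0.477, 0.022, 1.555, -0.011, 1.109, -0.083], TCP at [0.206, 0.643, 0.231] pointing down, gripper open.
Joint ranges: [-2.96, 2.96], [-0.34, 2.1], [-1.41, 1.46], [0.24, 2.44], [-1.37, 4.51], [0.17, 1.92], [-2.96, 2.96]. Speed limits (rad/s): [2.39, 2.39, 3.14, 3.14, 3.14, 3.14, 3.14].

## Interface

Orientations are given as a unit quaternion [w, x, y, z].
In Python, from station import get_obs, read_camera, hand_in gives the robot as it stands.
- The arm moves only by the tool arm_command, never from a script. Its argument "commands" is one flat list of numbers, 7 for each row, row after row: the shift along the tool's x, y, z in m, then the turn, a rotation vector about the tool's x, y, z in degrees, then the opening, from 0 (shut) to 1 (fully open). In form: [tx, ty, tz, rx, ry, rz, fingers, tx, ty, tz, rx, ry, rz, fingers, ...]. A call has 1 to 8 rows; each row is the pose to reach, as a shift and turn from the pose commanded when the call began, along the tool's axes at that moment; what a row does not reach only later rows make up. A row lasts 1/10 s, in which the tool goes at most 50 mm and 8.59 degrees, less where a joint would pass 70% of its speed; a pose out of reach is approached as far as the arm can. A call with a gripper value outside its range is refused whole. The fingers move at their own pace and stop on an object; "force" is the grip in N (left out, the last holds). Time passes only in rows, so rows that repeat a pose let the fingers close. It gives the time, the measured TCP pose, the force, the opening and the grip force at its end, in the units of the state.
- get_obs(): the state, without advancing time (a new reading comes with each control period).
- read_camera(name): name is "scene" or "top"; returns a dict with "img" (480x640x3 uint8, red, green, blue), "camera_matrix" (3x3 intrinsics, pixels), "k1" (the pictures are not rectified: a ray, as slopes to the right and down, at radius r is drawn at 1 + k1 r^2 times it, then the intrinsics apply), "pose" (4x4, takes a point from camera to world coordinates). Camera axes: x right, y down, z forward; pixel columns grow to the right and rows downward; lengths in m; the calibration is good to about 2 mm. A picture is of the moment at which its call begins. There is no depth.
- hand_in(): hands the job in; it is judged then, once.
The state is a dict: "t": time; "q": joint angles; "joint_vel": joint speeds; "joint_torque": joint torques, N m; "eef_pos": TCP position; "tool_rot": TCP orientation; "contact_force": force on the tool from outside, world axes, zero at the start; "torque": the same for the moment, N m; "gripper_width": opening from 0.0 (shut) to 1.0 (fully open); "grasp_force": force on a finger pad.
Only numpy, scipy, OpenCV 4.12 (cv2) and the standard library are available. Lean on these libraries where they do the work, as an engineer would, in place of code of your own. Each camera call takes 0.05 s, during which the arm holds its last target. There are 200 camera calls.

## Task

Set the long slide magazine upright in the flared mouth of the scanner's dock, then slide it along the channel past the sprung pawl until the pawl clicks in behind it and it stays held against the spring plate by itself. The slides are glass: push slowly and stop once it is fully home, never pushing with more than about 30 N. Let go, and leave the other things on the bench where they are.

Things in the scene. Friction and masses are not known exactly. Their poses are not given: they have to be found in the camera images.
- magazine_center (a point): centre, 29 mm up, of the long slide magazine: upright grey plastic box 84 mm long (x) x 40 wide (y) x 58 high (z), glass slides on edge inside, 0.28 to 0.42 kg; both ends alike. Starts standing on the bench. Grip across the 40 mm width in its upper half, fingertips at least 26 mm above its underside, to clear the dock's rails and pawl.
- dock: the scanner's magazine dock, fixed; origin on the bench, x along the channel inward from the mouth, y across, z up. Deck top at z 8 mm, from x -165 to +120, 125 wide. Two rails, tops at z 20, make a channel 44 mm wide from x -70 to +95, flaring to 68 at x -131. White housing 70 high behind, x +120 to +195. Pawl (+y side) tops at z 31.
- mouth (a point): on the deck (z 8 mm) in the dock's flared mouth, dock x -112 mm, with the dock's axes: a magazine set down centred here has its nose at the start of the straight channel and is clear of the pawl
- latched (a point): on the deck, dock x +28 mm: a latched magazine's centre comes to rest within 18 mm either way along x of this point, because the stop carriage (pawl, sprung plate, 60 mm high stop block behind it) is clamped anywhere in that range: to be felt. At mid range: pawl ramp enters the channel at dock x -39 mm, its square face -14, plate face +64.
- plate (a joint): travel of the sprung plate that the nose meets, m: 0 out, about 0.006 with a magazine latched; pawl clicks in once it is pushed in 0.008 to 0.011; 0.013 hard stop. Spring 2.6 N at first, 5.5 N at the hard stop. With pawl and friction, sliding home takes up to about 13 N; at the hard stop the force climbs steeply.
- pawl (a joint): angle of the sprung pawl, rad: 0 = tooth in the channel (at rest, or clicked in behind the magazine), about 0.12 to 0.19 while the magazine's side holds it aside. Its ramp lets the magazine in; its square face blocks the way back.
- short_center (a point): bystander: centre of a shorter slide magazine of the same kind, 46 x 40 x 58 mm high
- jar: bystander: amber jar with white lid, 48 mm across, 70 mm high; origin at its underside
- oil: bystander: small bottle 28 mm across, 62 mm high; origin at its underside
- dish: bystander: clear dish with lid, 90 mm across, 13 mm high; origin at its underside
- wipes: bystander: cardboard box 115 x 115 x 85 mm high; origin at its underside
Not all that is in view belongs to the job. Leave any blue look-alike of the part that bears magazine_center alone.

How it is judged:
On the way, in this order (a step that is already met when the one before it is completed fails the run):
1. the magazine stands upright on the dock's deck in the mouth, short of the pawl (z of magazine_center in the frame of dock between 0.032 and 0.042 m and angle between magazine_center's own z axis and vertical below 0.1 rad and x of magazine_center in the frame of dock between -0.145 and -0.075 m and y of magazine_center in the frame of dock between -0.016 and 0.016 m and value of joint pawl below 0.05 rad), for 0.1 s.
2. the magazine, standing on the deck, holds the pawl aside as it slides in (z of magazine_center in the frame of dock between 0.032 and 0.042 m and angle between magazine_center's own z axis and vertical below 0.1 rad and value of joint pawl above 0.07 rad and x of magazine_center in the frame of dock below 0.034 m), for 0.1 s.
At the end, for the whole second after the job is handed in: The magazine stands upright (within 0.1 rad) on the deck in the channel (within 5 mm of its centre line, centre 4 to 54 mm inward of the dock's origin), at rest; the pawl is back in behind it (under 0.05 rad) and the sprung plate stays pushed in by more than 4.5 mm with nothing else holding it (z of magazine_center in the frame of dock between 0.032 and 0.042 m and angle between magazine_center's own z axis and vertical below 0.1 rad and value of joint plate above 0.0045 m and value of joint pawl below 0.05 rad and x of magazine_center in the frame of dock between 0.004 and 0.054 m and y of magazine_center in the frame of dock between -0.005 and 0.005 m and velocity of joint plate below 0.01 m/s); the robot touches nothing.
It fails at once if the magazine is forced against the dock with more than 50 N (contact force between magazine and dock above 50 N).
It fails at once if another thing on the bench is moved more than 30 mm (distance of any of short_center, jar, oil, dish, wipes from where it was at the start of the episode above 0.03 m).
It also fails if it takes over 72 s, if anything falls off the work surface, if the arm or the gripper's body presses on something with over 40 N, if the wrist force passes 120 N, or if a joint passes its speed limit or range.

## Working session

There is one attempt and no reset: what is moved stays moved. The work goes in short steps, Python scripts to look and compute and a tool call to move; the robot and the scene stay as the last step left them, time stands still between calls to the robot, and variables do not carry over. Pictures are saved under pics/ and viewed, at most 10 in all, crops included, and the job is handed in when it is done.

Besides the shell and the picture viewer there is one more tool, called after ">>>" as name(argument=value, ...) on one line, values as JSON. arm_command: Moves the arm, as the interface text tells. Its arguments: {"type":"object","properties":{"commands":{"type":"array","items":{"type":"number"}},"force":{"type":"number"}},"required":["commands"]}

```bash
mkdir -p pics
cat > h.py <<'E'
import numpy as np, cv2
from station import get_obs, read_camera, hand_in
def ray(c,u,v):
    K=c["camera_matrix"];k=c["k1"]
    d=np.array([(u-K[0][2])/K[0][0],(v-K[1][2])/K[1][1]]);s=d.copy()
    for _ in range(30): s=d/(1+k*(s@s))
    P=np.array(c["pose"]);r=P[:3,:3]@np.array([s[0],s[1],1]);return P[:3,3],r
def atz(c,u,v,z):
    o,r=ray(c,u,v);return o+r*(z-o[2])/r[2]
def tri(l):
    A=np.zeros((3,3));b=np.zeros(3)
    for c,u,v in l:
        o,r=ray(c,u,v);r=r/np.linalg.norm(r);M=np.eye(3)-np.outer(r,r);A+=M;b+=M@o
    return np.linalg.solve(A,b)
def proj(c,p):
    P=np.array(c["pose"]);q=P[:3,:3].T@(np.array(p)-P[:3,3]);s=q[:2]/q[2];s=s*(1+c["k1"]*(s@s));K=np.array(c["camera_matrix"])
    return K[0,0]*s[0]+K[0,2],K[1,1]*s[1]+K[1,2]
E
python3 - <<'E'
from h import *
import pickle
d={}
for n in("scene","top"):
    c=read_camera(n);d[n]=c;cv2.imwrite(f"pics/{n}0.png",cv2.cvtColor(c["img"],cv2.COLOR_RGB2BGR));print(n,c["k1"],np.round(c["pose"],3).tolist())
pickle.dump(d,open("c0.pkl","wb"))
o=get_obs();print({k:np.round(v,3) for k,v in o.items()})
E
```

```text
scene -0.059896586655877146 [[0.785, 0.442, -0.433, 0.988], [0.619, -0.568, 0.543, -0.412], [-0.006, -0.694, -0.72, 0.772], [0.0, 0.0, 0.0, 1.0]]
top 0.023051480264364096 [[0.004, -0.993, 0.114, 0.462], [-1.0, -0.005, -0.011, 0.132], [0.012, -0.114, -0.993, 0.828], [0.0, 0.0, 0.0, 1.0]]
{'t': np.float64(0.1), 'q': array([-1.368,  0.478,  0.022,  1.556, -0.012,  1.109, -0.083]), 'joint_vel': array([ 0.001, -0.001, -0.002, -0.   ,  0.001,  0.   , -0.   ]), 'joint_torque': array([ 5.0000e-03, -5.9776e+01,  1.6140e+00, -2.8195e+01,  1.3000e-02,
        5.0000e-03,  0.0000e+00]), 'eef_pos': array([0.206, 0.642, 0.23 ]), 'tool_rot': array([-0.   ,  0.155,  0.988, -0.001]), 'contact_force': array([ 1.282,  0.118, -0.879]), 'torque': array([ 0.001,  0.029, -0.019]), 'grasp_force': np.float64(0.0), 'gripper_width': np.float64(1.0)}
```

View pics/scene0.png

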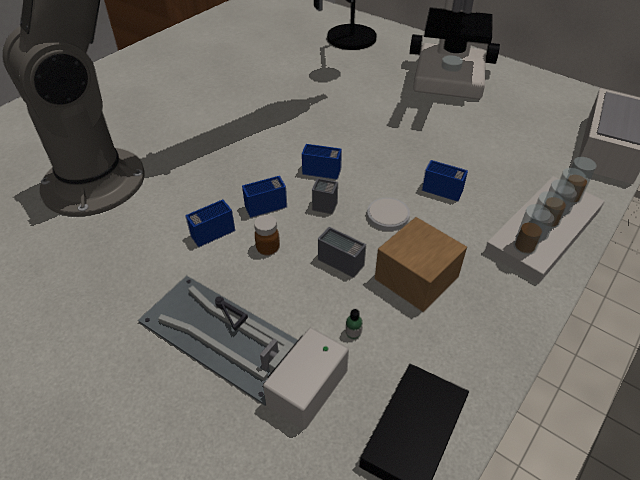

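View pics/top0.png

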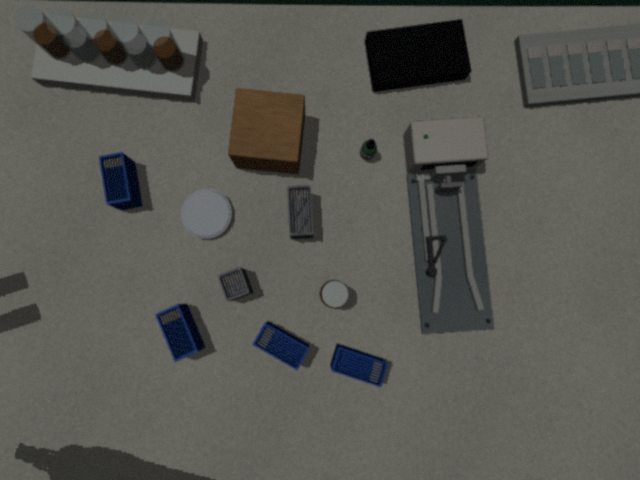

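The scene view has a long grey magazine at (342,251), which is (301,212) in the top view. Other things it could be taken for:
- Short grey magazine: scene (325,195), top (235,284).
- Four blue look-alikes: scene (210,222), (265,196), (322,161) and (445,180).

I choose the long grey one. The dock mouth is at scene (165,310), top (455,310), and the housing is at top (448,140). Next is a close crop to check the choice.

Run:
```python
from h import *
import pickle
d=pickle.load(open("c0.pkl","rb"))
def crop(n,x,y,w,h,W,H):
    return cv2.resize(cv2.convertScaleAbs(cv2.cvtColor(d[n]["img"],cv2.COLOR_RGB2BGR)[y:y+h,x:x+w],alpha=1.7),(W,H),interpolation=cv2.INTER_CUBIC)
# scene mag x5 ; top mag x5 ; scene dock 
a=crop("scene",310,220,60,60,300,300);b=crop("top",275,180,60,60,300,300)
dk=crop("top",400,110,100,230,250,575)
s=crop("scene",130,265,230,170,0+ 0 or 460,340)
im=np.zeros((600,800,3),np.uint8)
im[:300,:300]=a;im[300:600,:300]=b;im[:575,305:555]=dk
cv2.imwrite("pics/crop1.png",im)
cv2.imwrite("pics/crop2.png",crop("scene",130,265,230,170,800,591))
```

```text
(no output)
```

View pics/crop1.png

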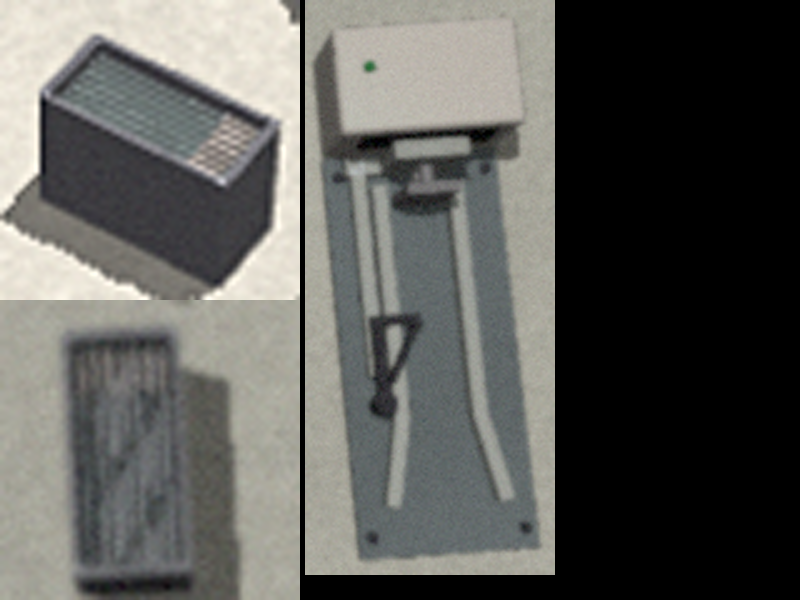

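View pics/crop2.png

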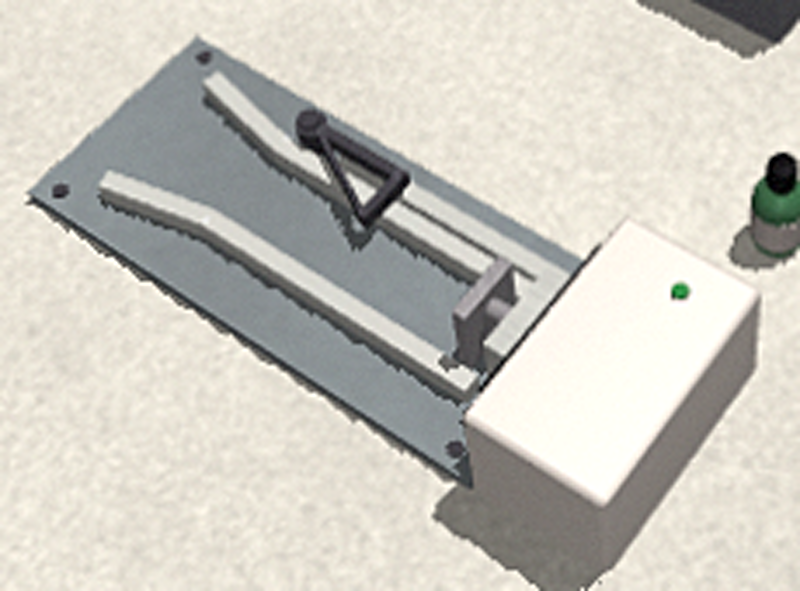

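Confirmed: the grey box has its glass slides visible. Its rim corners are crisp in both views, and so are the dock's screws and rails. Next I triangulate.

Run:
```python
from h import *
import pickle
d=pickle.load(open("c0.pkl","rb"));S,T=d["scene"],d["top"]
f=lambda X,s,o:(X+.5)/s-.5+o
sm=lambda x,y:(S,f(x,5,310),f(y,5,220)); tm=lambda x,y:(T,f(x,5,275),f(y-300,5,180))
sd=lambda x,y:(S,f(x,3.478,130),f(y,3.478,265)); td=lambda x,y:(T,f(x-305,2.5,400),f(y,2.5,110))
C=[tri(p) for p in [(sm(42,92),tm(192,568)),(sm(97,37),tm(77,570)),(sm(280,124),tm(65,335)),(sm(226,184),tm(180,335))]]
C=np.array(C);print("mag\n",C.round(4),C.mean(0).round(4))
e=(C[2]+C[3]-C[0]-C[1])/2;w=(C[1]+C[2]-C[0]-C[3])/2;print(np.linalg.norm(e),np.linalg.norm(w),np.degrees([np.arctan2(e[1],e[0]),np.arctan2(-w[0],w[1])]))
P=[tri(p) for p in [(sd(204,57),td(372,538)),(sd(61,190),td(526,527)),(sd(456,449),td(486,169))]]
P.append(tri([(sd(198,38),td(360,558))]));P.append(tri([(sd(30,198),td(540,545))]))
P=np.array(P);print("screws,corners\n",P.round(4))
m=(P[3]+P[4])/2;x=P[2]-P[1];y=P[3]-P[4]
print("yaw screws",np.degrees(np.arctan2(x[1],x[0])),"edge",np.degrees(np.arctan2(-y[0],y[1])),np.linalg.norm(y))
# rails tops in top view, straight inner edges at z .02
for n,l in dict(Linner=[(386,210),(400,312),(408,400)],Rinner=[(452,210),(463,320),(471,405)],Rout=[(464,210),(486,410)],Lend=[(386,505),(401,505)],Rend=[(501,500),(514,496)],deckL=[(327,185),(359,545)],deckR=[(499,185),(539,535)]).items():
    q=np.array([atz(T,*td(*a)[1:],.008 if 'deck' in n else .02) for a in l]);v=q[-1]-q[0];print(n,q[:,:2].round(4).tolist(),np.degrees(np.arctan2(-v[1],-v[0])) )
```

```text
mag
 [[0.5593 0.127  0.0644]
 [0.5578 0.1642 0.0636]
 [0.6376 0.1697 0.0625]
 [0.6386 0.1321 0.0626]] [0.5983 0.1483 0.0633]
0.0797260254983567 0.03741209968615611 [3.78539899 1.9250035 ]Traceback (most recent call last):
  File "<stdin>", line 11, in <module>
  File "h.py", line 12, in tri
    for c,u,v in l:
        ^^^^^
ValueError: not enough values to unpack (expected 3, got 2)
```

```bash
cat > m.py <<'E'
from h import *
import pickle
from scipy.optimize import least_squares
d=pickle.load(open("c0.pkl","rb"));S,T=d["scene"],d["top"]
f=lambda X,s,o:(X+.5)/s-.5+o
sm=lambda x,y:(S,f(x,5,310),f(y,5,220)); tm=lambda x,y:(T,f(x,5,275),f(y-300,5,180))
sd=lambda x,y:(S,f(x,3.478,130),f(y,3.478,265)); td=lambda x,y:(T,f(x-305,2.5,400),f(y,2.5,110))
E
python3 - <<'E'
from m import *
P=np.array([tri(p) for p in [(sd(204,57),td(372,538)),(sd(61,190),td(526,527)),(sd(456,449),td(486,169)),(sd(198,38),td(360,558)),(sd(30,198),td(540,545))]])
print("screws,corners\n",P.round(4))
m=(P[3]+P[4])/2;x=P[2]-P[1];y=P[3]-P[4]
print("yaw screws",np.degrees(np.arctan2(x[1],x[0])),"edge",np.degrees(np.arctan2(-y[0],y[1])),np.linalg.norm(y))
for n,l in dict(Linner=[(386,210),(400,312),(408,400)],Rinner=[(452,210),(463,320),(471,405)],Lend=[(386,505),(401,505)],Rend=[(501,500),(514,496)],deckL=[(327,185),(359,545)],deckR=[(499,185),(539,535)]).items():
    q=np.array([atz(T,*td(*a)[1:],.008 if 'deck' in n else .02) for a in l]);v=q[-1]-q[0];print(n,q[:,:2].round(4).tolist(),np.degrees(np.arctan2(-v[1],-v[0])) )
# model fits (x,y,yaw) to all pixels in both views with known dimensions
def fit(pts,x0,per=None):
    def res(p):
        c,s=np.cos(p[2]),np.sin(p[2]);r=[]
        for (cam,u,v),(X,Y,Z) in pts:
            a=proj(cam,(p[0]+c*X-s*Y,p[1]+s*X+c*Y,Z));r+=[a[0]-u,a[1]-v]
        return np.array(r)
    o=least_squares(res,x0,loss='soft_l1');r=res(o.x);return np.r_[o.x[:2],np.degrees(o.x[2])].round(4),r.reshape(-1,2).round(1).tolist()
a,b,h=.042,.02,.058
sc=[(sm(42,92),(-a,-b,h)),(sm(97,37),(-a,b,h)),(sm(280,124),(a,b,h)),(sm(226,184),(a,-b,h)),(sm(216,290),(a,-b,0)),(sm(42,192),(-a,-b,0))]
tc=[(tm(192,568),(-a,-b,h)),(tm(77,570),(-a,b,h)),(tm(65,335),(a,b,h)),(tm(180,335),(a,-b,h))]
for s in (sc,tc,sc+tc): print("mag",*fit(s,[.6,.148,.05]))
e=.0625
sc=[(sd(198,38),(-.165,e,.008)),(sd(30,198),(-.165,-e,.008)),(sd(600,502),(.195,-e,.07)),(sd(760,294),(.195,e,.07)),(sd(628,220),(.12,e,.07)),(sd(468,410),(.12,-e,.07))]
tc=[(td(360,558),(-.165,e,.008)),(td(540,545),(-.165,-e,.008)),(td(343,133),(.12,e,.07)),(td(524,122),(.12,-e,.07)),(td(516,16),(.195,-e,.07)),(td(332,30),(.195,e,.07))]
for s in (sc,tc,sc+tc): print("dock",*fit(s,[.7,-.1,.05]))
E
```

```text
screws,corners
 [[ 0.4075 -0.0698  0.0126]
 [ 0.4161 -0.175   0.0141]
 [ 0.668  -0.1561  0.0136]
 [ 0.3936 -0.0618  0.0108]
 [ 0.4035 -0.1863  0.0086]]
yaw screws 4.285257279574759 edge 4.546103396262708 0.1249057531786806
Linner [[0.6376, -0.0813], [0.5652, -0.0893], [0.5039, -0.0932]] 5.083281836243562
Rinner [[0.6378, -0.1278], [0.5598, -0.1331], [0.5007, -0.1366]] 3.683444656000357
Lend [[0.4321, -0.0761], [0.4321, -0.0864]] 90.27955966095229
Rend [[0.4359, -0.1549], [0.4386, -0.1639]] 107.04573563503551
deckL [[0.6582, -0.0427], [0.4042, -0.0598]] 3.8676194288728483
deckR [[0.6588, -0.1659], [0.4117, -0.1845]] 4.303374326606966
mag [0.5937 0.1515 2.3256] [[-0.9, -0.2], [0.4, -1.3], [0.8, -0.3], [-0.2, 0.7], [0.4, 0.1], [-0.6, 0.5]]
mag [0.6008 0.1497 3.1426] [[0.6, 0.9], [-0.5, 1.7], [-0.4, -0.9], [0.4, -2.1]]
mag [0.5964 0.15   2.5474] [[-0.2, 1.0], [0.9, -0.2], [1.5, 0.8], [0.6, 1.8], [1.2, 1.2], [-0.0, 1.6], [0.1, 3.7], [-1.0, 4.2], [-0.4, 1.5], [0.5, 0.6]]
dock [ 0.5575 -0.1115  4.3084] [[0.0, -0.4], [-0.8, -1.4], [1.3, 2.6], [1.9, -0.8], [-0.3, -1.9], [-2.7, 2.3]]
dock [ 0.5629 -0.1105  4.1647] [[-0.0, 0.9], [0.1, 1.2], [-0.7, 0.4], [1.7, -0.2], [0.1, -1.2], [-0.4, -1.9]]
dock [ 0.5605 -0.1111  4.3505] [[1.2, 0.3], [0.5, -0.6], [3.3, 3.6], [3.7, -0.0], [1.4, -1.1], [-0.9, 3.2], [0.7, 2.4], [0.7, 2.4], [-0.6, 1.9], [1.8, 1.1], [0.1, 0.1], [-0.4, -0.4]]
```

```bash
cat > go.py <<'E'
import sys; from h import *
from scipy.spatial.transform import Rotation as R
# usage: go.py x y z yaw_deg(tool y axis = 90+yaw): prints tool-frame shift & turn
x,y,z,yaw=map(float,sys.argv[1:5]);o=get_obs()
q=np.array(o["tool_rot"]);r=R.from_quat(q,scalar_first=True)
a=np.radians(yaw);yt=np.array([-np.sin(a),np.cos(a),0]);zt=np.array([0,0,-1.]);t=R.from_matrix(np.c_[np.cross(yt,zt),yt,zt])
print("t",o["t"],"pos",np.round(o["eef_pos"],4),"shift mm",(r.inv().apply(np.array([x,y,z])-o["eef_pos"])*1000).round(1),"turn",np.degrees((r.inv()*t).as_rotvec()).round(2),"F",np.round(o["contact_force"],1),"w",o["gripper_width"])
E
python3 go.py .597 .150 .16 3
```

```text
t 0.1 pos [0.2063 0.6422 0.2304] shift mm [-522.5 -349.    71.1] turn [-9.000e-02 -1.000e-02 -2.081e+01] F [ 1.3  0.1 -0.9] w 1.000243876625386
```

>>> arm_command(commands=[-0.5225, -0.349, 0.071, 0, 0, -20.8, 1, -0.5225, -0.349, 0.071, 0, 0, -20.8, 1, -0.5225, -0.349, 0.071, 0, 0, -20.8, 1, -0.5225, -0.349, 0.071, 0, 0, -20.8, 1, -0.5225, -0.349, 0.071, 0, 0, -20.8, 1, -0.5225, -0.349, 0.071, 0, 0, -20.8, 1, -0.5225, -0.349, 0.071, 0, 0, -20.8, 1, -0.5225, -0.349, 0.071, 0, 0, -20.8, 1], force=50)

```text
t: 0.9
eef_pos: [0.4543, 0.3295, 0.186]
tool_rot: [-0.0, -0.026, 1.0, -0.0]
contact_force: [1.5, -0.1, -0.6]
gripper_width: 1.002
grasp_force: 0.0
```

```bash
python3 go.py .597 .150 .14 3
```

```text
t 0.9 pos [0.4543 0.3295 0.186 ] shift mm [-133.1 -186.8   46. ] turn [-0.01 -0.01  0.  ] F [ 1.5 -0.1 -0.6] w 1.001815892188363
```

>>> arm_command(commands=[-0.133, -0.187, 0.046, 0, 0, 0, 1, -0.133, -0.187, 0.046, 0, 0, 0, 1, -0.133, -0.187, 0.046, 0, 0, 0, 1, -0.133, -0.187, 0.046, 0, 0, 0, 1, -0.133, -0.187, 0.046, 0, 0, 0, 1, -0.133, -0.187, 0.046, 0, 0, 0, 1])

```text
t: 1.5
eef_pos: [0.5983, 0.1447, 0.139]
tool_rot: [-0.0, -0.022, 1.0, -0.002]
contact_force: [0.4, 0.4, -0.0]
gripper_width: 1.004
grasp_force: 0.0
```

```bash
python3 go.py .597 .150 .03 3
python3 - <<'E'
from h import *
o=[]
for n,x,y in(("scene",240,120),("top",200,100)):
    c=read_camera(n);o.append(cv2.resize(cv2.convertScaleAbs(cv2.cvtColor(c["img"],cv2.COLOR_RGB2BGR)[y:y+200,x:x+200],alpha=1.6),(400,400),interpolation=cv2.INTER_CUBIC))
    print(n,[np.round(proj(c,p),1).tolist() for p in [get_obs()["eef_pos"]]])
cv2.imwrite("pics/hover.png",np.hstack(o))
E
```

```text
t 1.5 pos [0.5983 0.1447 0.139 ] shift mm [  1.1   5.8 109. ] turn [-0.22 -0.03 -0.51] F [ 0.4  0.4 -0. ] w 1.0037170295092657
scene [[343.1, 210.7]]
top [[298.5, 203.2]]
```

View pics/hover.png

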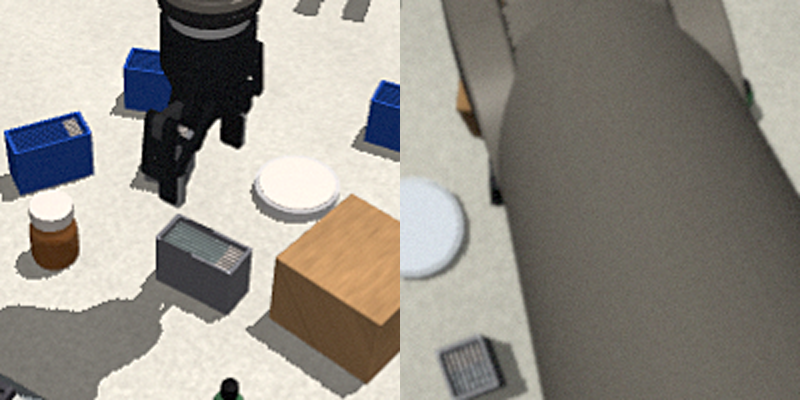

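The gripper hovers over the grey magazine: its fingertips are at scene (326,220) and (356,192), straddling it, with the TCP where the calibration predicts. The dish and wipes box are clear of it.

>>> arm_command(commands=[0.001, 0.006, 0.03, 0, 0, 0, 1, 0.001, 0.006, 0.06, 0, 0, 0, 1, 0.001, 0.006, 0.09, 0, 0, 0, 1, 0.001, 0.006, 0.108, 0, 0, 0, 1, 0.001, 0.006, 0.108, 0, 0, 0, 1, 0.001, 0.006, 0.108, 0, 0, 0, 1])

```text
t: 2.2
eef_pos: [0.5944, 0.1591, 0.0328]
tool_rot: [-0.0, -0.027, 1.0, 0.0]
contact_force: [0.1, 0.2, 1.2]
gripper_width: 0.999
grasp_force: 0.0
```

```bash
python3 go.py .597 .150 .03 3
```

```text
t 2.2 pos [0.5944 0.1591 0.0328] shift mm [-2.1 -9.2  2.8] turn [ 0.04 -0.02  0.1 ] F [0.1 0.2 1.2] w 0.9991575288915133
```

>>> arm_command(commands=[-0.001, -0.006, 0.001, 0, 0, 0, 1, -0.001, -0.006, 0.001, 0, 0, 0, 1, -0.001, -0.006, 0.001, 0, 0, 0, 1, -0.001, -0.006, 0.001, 0, 0, 0, 1])

```text
t: 2.6
eef_pos: [0.5965, 0.1516, 0.032]
tool_rot: [0.0, -0.026, 1.0, 0.0]
contact_force: [-0.4, -0.7, 0.2]
gripper_width: 0.999
grasp_force: 0.0
```

>>> arm_command(commands=[0, 0, 0.001, 0, 0, 0, 0.7, 0, 0, 0.001, 0, 0, 0, 0.5, 0, 0, 0.001, 0, 0, 0, 0.3, 0, 0, 0.001, 0, 0, 0, 0.2, 0, 0, 0.001, 0, 0, 0, 0.2, 0, 0, 0.001, 0, 0, 0, 0.2, 0, 0, 0.001, 0, 0, 0, 0.2, 0, 0, 0.001, 0, 0, 0, 0.2], force=60)

```text
t: 3.4
eef_pos: [0.5963, 0.1515, 0.0305]
tool_rot: [0.0, -0.026, 1.0, 0.0]
contact_force: [0.3, -0.8, 3.5]
gripper_width: 0.46
grasp_force: 61.6
```

>>> arm_command(commands=[0, 0, -0.015, 0, 0, 0, 0.2, 0, 0, -0.035, 0, 0, 0, 0.2, 0, 0, -0.06, 0, 0, 0, 0.2, 0, 0, -0.08, 0, 0, 0, 0.2, 0, 0, -0.09, 0, 0, 0, 0.2, 0, 0, -0.09, 0, 0, 0, 0.2])

```text
t: 4.0
eef_pos: [0.5968, 0.1519, 0.1219]
tool_rot: [0.001, -0.026, 1.0, 0.0]
contact_force: [0.2, -0.4, -4.4]
gripper_width: 0.456
grasp_force: 61.3
```

```bash
python3 go.py .4489 -.1195 .12 4.3
```

```text
t 4.0 pos [0.5968 0.1519 0.1219] shift mm [ 161.9 -263.3    1.3] turn [ 0.04  0.13 -1.31] F [ 0.2 -0.4 -4.4] w 0.4559780873655401
```

>>> arm_command(commands=[0.015, -0.025, 0, 0, 0, -0.2, 0.2, 0.035, -0.058, 0, 0, 0, -0.4, 0.2, 0.058, -0.094, 0, 0, 0, -0.6, 0.2, 0.08, -0.13, 0, 0, 0, -0.8, 0.2, 0.103, -0.167, 0, 0, 0, -1, 0.2, 0.125, -0.203, 0, 0, 0, -1.2, 0.2, 0.145, -0.237, 0, 0, 0, -1.3, 0.2, 0.158, -0.257, 0, 0, 0, -1.3, 0.2])

```text
t: 4.8
eef_pos: [0.4488, -0.1161, 0.1194]
tool_rot: [-0.002, -0.036, 0.999, -0.0]
contact_force: [-0.3, -0.3, -4.1]
gripper_width: 0.457
grasp_force: 61.5
```

>>> arm_command(commands=[0.004, -0.006, 0, 0, 0, 0, 0.2, 0.004, -0.006, 0, 0, 0, 0, 0.2, 0.004, -0.006, 0, 0, 0, 0, 0.2, 0.004, -0.006, 0, 0, 0, 0, 0.2])

```text
t: 5.2
eef_pos: [0.449, -0.1181, 0.1202]
tool_rot: [0.0, -0.039, 0.999, 0.0]
contact_force: [-0.1, 0.4, -2.8]
gripper_width: 0.452
grasp_force: 61.5
```

```bash
python3 go.py .4489 -.1195 .06 4.3
python3 - <<'E'
from h import *
o=[]
for n,x,y,w,h in(("scene",120,210,240,180),("top",340,120,240,240)):
    c=read_camera(n);o.append(cv2.resize(cv2.convertScaleAbs(cv2.cvtColor(c["img"],cv2.COLOR_RGB2BGR)[y:y+h,x:x+w],alpha=1.6),(w*400//h if n=="top" else 400,400 if n=="top" else 300),interpolation=cv2.INTER_CUBIC))
    print(n,np.round(proj(c,get_obs()["eef_pos"]),1).tolist())
o[0]=cv2.copyMakeBorder(o[0],0,100,0,0,0)
cv2.imwrite("pics/hover2.png",np.hstack(o))
E
```

```text
t 5.2 pos [ 0.449  -0.1181  0.1202] shift mm [ 0.2 -1.4 60.2] turn [0.02 0.01 0.13] F [-0.1  0.4 -2.8] w 0.4519894799394109
scene [172.9, 269.2]
top [477.3, 303.1]
```

View pics/hover2.png

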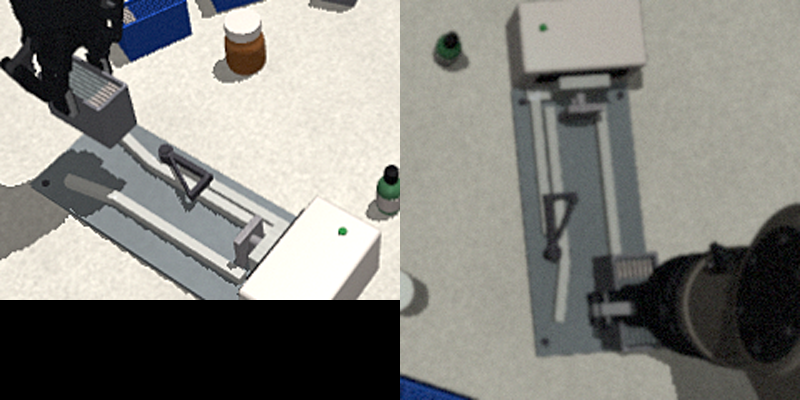

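The magazine hangs level in the grip above the mouth. In the top view its nose rim corners are at about (468,274) and (494,271). I check the held offset, then lower it.

Run:
```python
from h import *
T=read_camera("top");S=read_camera("scene")
a,b=atz(T,467.8,274,.148),atz(T,494.2,271,.148)
m=(a+b)/2;print(a.round(4),b.round(4),"mid",m.round(4))
# scene nose top corners in crop (scale 1.667, off 120,210): (-y)(97,112)?,(+y)(132,92)
p,q=atz(S,120+97/1.667,210+112/1.667,.148),atz(S,120+133/1.667,210+93/1.667,.148);print(p.round(4),q.round(4),((p+q)/2).round(4))
e=get_obs()["eef_pos"];t=np.radians(4.3);X=np.array([np.cos(t),np.sin(t)]);Y=np.array([-X[1],X[0]])
for k in(m,(p+q)/2): d=k[:2]-e[:2];print("nose rel tcp along,across",d@X,d@Y)
```

```text
[ 0.4912 -0.0963  0.148 ] [ 0.4957 -0.1348  0.148 ] mid [ 0.4935 -0.1156  0.148 ]
[ 0.4909 -0.1366  0.148 ] [ 0.5001 -0.0998  0.148 ] [ 0.4955 -0.1182  0.148 ]
nose rel tcp along,across 0.04495959840641386 -0.00010271871829641184
nose rel tcp along,across 0.04679329643856952 -0.002869694095592835
```

>>> arm_command(commands=[0, -0.001, 0.02, 0, 0, 0, 0.2, 0, -0.001, 0.04, 0, 0, 0, 0.2, 0, -0.001, 0.055, 0, 0, 0, 0.2, 0, -0.001, 0.065, 0, 0, 0, 0.2, 0, -0.001, 0.069, 0, 0, 0, 0.2, 0, -0.001, 0.069, 0, 0, 0, 0.2])

```text
t: 6.0
eef_pos: [0.4483, -0.1205, 0.0512]
tool_rot: [-0.0, -0.038, 0.999, 0.0]
contact_force: [-1.1, 1.3, -3.6]
gripper_width: 0.459
grasp_force: 61.5
```

>>> arm_command(commands=[0, 0.001, 0.004, 0, 0, 0, 0.2, 0, 0.001, 0.008, 0, 0, 0, 0.2, 0, 0.001, 0.0105, 0, 0, 0, 0.2, 0, 0.001, 0.0105, 0, 0, 0, 0.2, 0, 0.001, 0.0105, 0, 0, 0, 0.2])

```text
t: 6.5
eef_pos: [0.4483, -0.1196, 0.0409]
tool_rot: [0.0, -0.037, 0.999, 0.0]
contact_force: [-0.3, 0.3, -3.2]
gripper_width: 0.456
grasp_force: 61.5
```

>>> arm_command(commands=[0, 0, 0.001, 0, 0, 0, 0.2, 0, 0, 0.0015, 0, 0, 0, 0.2, 0, 0, 0.0015, 0, 0, 0, 0.2])

```text
t: 6.8
eef_pos: [0.4483, -0.1196, 0.0394]
tool_rot: [0.0, -0.037, 0.999, 0.0]
contact_force: [-0.8, 0.0, -3.9]
gripper_width: 0.458
grasp_force: 61.5
```

>>> arm_command(commands=[0, 0, 0.0005, 0, 0, 0, 0.2, 0, 0, 0.001, 0, 0, 0, 0.2, 0, 0, 0.001, 0, 0, 0, 0.2, 0, 0, 0.001, 0, 0, 0, 0.2])

```text
t: 7.2
eef_pos: [0.4483, -0.1196, 0.0385]
tool_rot: [0.0, -0.037, 0.999, 0.0]
contact_force: [-1.0, -0.4, -1.2]
gripper_width: 0.459
grasp_force: 61.6
```

>>> arm_command(commands=[0, 0, 0.0004, 0, 0, 0, 0.2, 0, 0, 0.0004, 0, 0, 0, 0.2, 0, 0, 0.0004, 0, 0, 0, 0.2])

```text
t: 7.5
eef_pos: [0.4484, -0.1196, 0.0385]
tool_rot: [0.0, -0.037, 0.999, 0.0]
contact_force: [-2.6, -0.1, 5.2]
gripper_width: 0.455
grasp_force: 62.7
```

Seated on the deck (z force went from -3.9 to +5 N). Now I slide it inward along tool −x.

>>> arm_command(commands=[-0.002, 0, -0.0002, 0, 0, 0, 0.2, -0.004, 0, -0.0002, 0, 0, 0, 0.2, -0.006, 0, -0.0002, 0, 0, 0, 0.2, -0.008, 0, -0.0002, 0, 0, 0, 0.2, -0.01, 0, -0.0002, 0, 0, 0, 0.2, -0.012, 0, -0.0002, 0, 0, 0, 0.2, -0.014, 0, -0.0002, 0, 0, 0, 0.2, -0.016, 0, -0.0002, 0, 0, 0, 0.2])

```text
t: 8.3
eef_pos: [0.462, -0.1189, 0.0385]
tool_rot: [-0.002, -0.037, 0.999, 0.0]
contact_force: [-9.5, -1.4, 14.2]
gripper_width: 0.456
grasp_force: 63.6
```

>>> arm_command(commands=[0, 0, -0.0004, 0, 0, 0, 0.2, 0, 0, -0.0004, 0, 0, 0, 0.2, 0, 0, -0.0004, 0, 0, 0, 0.2])

```text
t: 8.6
eef_pos: [0.4644, -0.1183, 0.0385]
tool_rot: [0.0, -0.038, 0.999, -0.0]
contact_force: [0.2, -0.0, -1.9]
gripper_width: 0.456
grasp_force: 61.5
```

>>> arm_command(commands=[-0.002, 0, -0.0002, 0, 0, 0, 0.2, -0.004, 0, -0.0002, 0, 0, 0, 0.2, -0.006, 0, -0.0002, 0, 0, 0, 0.2, -0.008, 0, -0.0002, 0, 0, 0, 0.2, -0.01, 0, -0.0002, 0, 0, 0, 0.2, -0.012, 0, -0.0002, 0, 0, 0, 0.2, -0.012, 0, -0.0002, 0, 0, 0, 0.2, -0.012, 0, -0.0002, 0, 0, 0, 0.2])

```text
t: 9.4
eef_pos: [0.4762, -0.1175, 0.0388]
tool_rot: [-0.0, -0.037, 0.999, 0.0]
contact_force: [0.8, 0.4, -3.4]
gripper_width: 0.461
grasp_force: 61.5
```

>>> arm_command(commands=[-0.002, 0, 0.0002, 0, 0, 0, 0.2, -0.004, 0, 0.0003, 0, 0, 0, 0.2, -0.006, 0, 0.0003, 0, 0, 0, 0.2, -0.008, 0, 0.0003, 0, 0, 0, 0.2, -0.01, 0, 0.0003, 0, 0, 0, 0.2, -0.012, 0, 0.0003, 0, 0, 0, 0.2, -0.014, 0, 0.0003, 0, 0, 0, 0.2, -0.016, 0, 0.0003, 0, 0, 0, 0.2])

```text
t: 10.2
eef_pos: [0.4922, -0.1163, 0.0385]
tool_rot: [-0.0, -0.037, 0.999, 0.0]
contact_force: [-2.7, 0.3, -0.1]
gripper_width: 0.455
grasp_force: 61.8
```

>>> arm_command(commands=[-0.002, 0, 0, 0, 0, 0, 0.2, -0.004, 0, 0, 0, 0, 0, 0.2, -0.006, 0, 0, 0, 0, 0, 0.2, -0.008, 0, 0, 0, 0, 0, 0.2, -0.01, 0, 0, 0, 0, 0, 0.2, -0.012, 0, 0, 0, 0, 0, 0.2, -0.012, 0, 0, 0, 0, 0, 0.2, -0.012, 0, 0, 0, 0, 0, 0.2])

```text
t: 11.0
eef_pos: [0.5036, -0.1158, 0.0385]
tool_rot: [-0.0, -0.037, 0.999, -0.0]
contact_force: [-5.0, -2.2, 3.4]
gripper_width: 0.457
grasp_force: 62.2
```

```bash
python3 go.py .5605 -.111 .0385 4.3
```

```text
t 11.0 pos [ 0.5036 -0.1158  0.0385] shift mm [-57.1   0.6  -0.1] turn [-0.01 -0.05 -0.04] F [-5.  -2.2  3.4] w 0.4574985636473166
```

>>> arm_command(commands=[-0.002, 0, -0.0002, 0, 0, 0, 0.2, -0.004, 0, -0.0002, 0, 0, 0, 0.2, -0.006, 0, -0.0002, 0, 0, 0, 0.2, -0.008, 0, -0.0002, 0, 0, 0, 0.2, -0.01, 0, -0.0002, 0, 0, 0, 0.2, -0.012, 0, -0.0002, 0, 0, 0, 0.2, -0.014, 0, -0.0002, 0, 0, 0, 0.2, -0.016, 0, -0.0002, 0, 0, 0, 0.2])

```text
t: 11.8
eef_pos: [0.5203, -0.1141, 0.0386]
tool_rot: [0.0, -0.037, 0.999, 0.0]
contact_force: [-1.3, -1.2, -4.2]
gripper_width: 0.457
grasp_force: 61.4
```

>>> arm_command(commands=[-0.002, 0, 0, 0, 0, 0, 0.2, -0.004, 0, 0, 0, 0, 0, 0.2, -0.006, 0, 0, 0, 0, 0, 0.2, -0.008, 0, 0, 0, 0, 0, 0.2, -0.01, 0, 0, 0, 0, 0, 0.2, -0.012, 0, 0, 0, 0, 0, 0.2, -0.014, 0, 0, 0, 0, 0, 0.2, -0.016, 0, 0, 0, 0, 0, 0.2])

```text
t: 12.6
eef_pos: [0.5362, -0.113, 0.0387]
tool_rot: [-0.0, -0.037, 0.999, 0.0]
contact_force: [-0.7, -0.8, -2.6]
gripper_width: 0.458
grasp_force: 61.4
```

>>> arm_command(commands=[-0.002, 0, 0.0001, 0, 0, 0, 0.2, -0.004, 0, 0.0001, 0, 0, 0, 0.2, -0.006, 0, 0.0001, 0, 0, 0, 0.2, -0.008, 0, 0.0001, 0, 0, 0, 0.2, -0.01, 0, 0.0001, 0, 0, 0, 0.2, -0.012, 0, 0.0001, 0, 0, 0, 0.2, -0.014, 0, 0.0001, 0, 0, 0, 0.2, -0.016, 0, 0.0001, 0, 0, 0, 0.2])

```text
t: 13.4
eef_pos: [0.5521, -0.1118, 0.0385]
tool_rot: [-0.0, -0.037, 0.999, 0.0]
contact_force: [-0.7, -1.3, -3.3]
gripper_width: 0.458
grasp_force: 61.4
```

>>> arm_command(commands=[-0.001, 0, 0, 0, 0, 0, 0.2, -0.002, 0, 0, 0, 0, 0, 0.2, -0.003, 0, 0, 0, 0, 0, 0.2, -0.004, 0, 0, 0, 0, 0, 0.2, -0.005, 0, 0, 0, 0, 0, 0.2, -0.006, 0, 0, 0, 0, 0, 0.2, -0.007, 0, 0, 0, 0, 0, 0.2, -0.008, 0, 0, 0, 0, 0, 0.2])

```text
t: 14.2
eef_pos: [0.56, -0.1112, 0.0386]
tool_rot: [0.0, -0.037, 0.999, 0.0]
contact_force: [-0.8, -1.6, -4.2]
gripper_width: 0.457
grasp_force: 61.4
```

>>> arm_command(commands=[-0.001, 0, 0, 0, 0, 0, 0.2, -0.002, 0, 0, 0, 0, 0, 0.2, -0.003, 0, 0, 0, 0, 0, 0.2, -0.004, 0, 0, 0, 0, 0, 0.2, -0.005, 0, 0, 0, 0, 0, 0.2, -0.006, 0, 0, 0, 0, 0, 0.2, -0.007, 0, 0, 0, 0, 0, 0.2, -0.008, 0, 0, 0, 0, 0, 0.2])

```text
t: 15.0
eef_pos: [0.568, -0.1106, 0.0386]
tool_rot: [-0.0, -0.037, 0.999, 0.0]
contact_force: [-1.3, -0.6, -4.4]
gripper_width: 0.459
grasp_force: 61.4
```

>>> arm_command(commands=[-0.001, 0, 0.0001, 0, 0, 0, 0.2, -0.002, 0, 0.0001, 0, 0, 0, 0.2, -0.003, 0, 0.0001, 0, 0, 0, 0.2, -0.004, 0, 0.0001, 0, 0, 0, 0.2, -0.005, 0, 0.0001, 0, 0, 0, 0.2, -0.006, 0, 0.0001, 0, 0, 0, 0.2])

```text
t: 15.6
eef_pos: [0.5738, -0.1102, 0.0385]
tool_rot: [-0.0, -0.037, 0.999, 0.0]
contact_force: [-3.3, -0.6, 0.9]
gripper_width: 0.46
grasp_force: 61.9
```

>>> arm_command(commands=[-0.001, 0, -0.0001, 0, 0, 0, 0.2, -0.002, 0, -0.0001, 0, 0, 0, 0.2, -0.003, 0, -0.0001, 0, 0, 0, 0.2, -0.004, 0, -0.0001, 0, 0, 0, 0.2])

```text
t: 16.0
eef_pos: [0.578, -0.1098, 0.0385]
tool_rot: [-0.0, -0.037, 0.999, 0.0]
contact_force: [-2.3, -1.4, -2.4]
gripper_width: 0.461
grasp_force: 61.7
```

>>> arm_command(commands=[-0.001, 0, 0, 0, 0, 0, 0.2, -0.002, 0, 0, 0, 0, 0, 0.2, -0.003, 0, 0, 0, 0, 0, 0.2, -0.004, 0, 0, 0, 0, 0, 0.2])

```text
t: 16.4
eef_pos: [0.582, -0.1095, 0.0386]
tool_rot: [0.0, -0.037, 0.999, 0.0]
contact_force: [-1.9, -1.7, -1.8]
gripper_width: 0.456
grasp_force: 61.7
```

>>> arm_command(commands=[-0.001, 0, 0, 0, 0, 0, 0.2, -0.002, 0, 0, 0, 0, 0, 0.2, -0.003, 0, 0, 0, 0, 0, 0.2, -0.004, 0, 0, 0, 0, 0, 0.2])

```text
t: 16.8
eef_pos: [0.586, -0.1092, 0.0386]
tool_rot: [0.0, -0.037, 0.999, 0.0]
contact_force: [-1.3, -1.5, -2.6]
gripper_width: 0.458
grasp_force: 61.7
```

>>> arm_command(commands=[-0.001, 0, 0, 0, 0, 0, 0.2, -0.002, 0, 0, 0, 0, 0, 0.2, -0.003, 0, 0, 0, 0, 0, 0.2, -0.004, 0, 0, 0, 0, 0, 0.2])

```text
t: 17.2
eef_pos: [0.5899, -0.1089, 0.0385]
tool_rot: [-0.0, -0.037, 0.999, 0.0]
contact_force: [-1.6, -1.5, -2.1]
gripper_width: 0.459
grasp_force: 61.7
```

>>> arm_command(commands=[-0.001, 0, 0, 0, 0, 0, 0.2, -0.002, 0, 0, 0, 0, 0, 0.2, -0.003, 0, 0, 0, 0, 0, 0.2, -0.004, 0, 0, 0, 0, 0, 0.2])

```text
t: 17.6
eef_pos: [0.594, -0.1086, 0.0386]
tool_rot: [0.0, -0.037, 0.999, 0.0]
contact_force: [-1.7, -0.6, -3.0]
gripper_width: 0.457
grasp_force: 61.8
```

>>> arm_command(commands=[-0.001, 0, 0, 0, 0, 0, 0.2, -0.002, 0, 0, 0, 0, 0, 0.2, -0.003, 0, 0, 0, 0, 0, 0.2])

```text
t: 17.9
eef_pos: [0.5958, -0.1085, 0.0386]
tool_rot: [-0.001, -0.037, 0.999, 0.0]
contact_force: [-7.8, -1.1, 4.1]
gripper_width: 0.455
grasp_force: 62.4
```

Plate felt at TCP x ≈ 0.595 (Fx rose from −1.7 to −7.8 N). The click should come 8–11 mm further on.

>>> arm_command(commands=[-0.001, 0, -0.0001, 0, 0, 0, 0.2, -0.002, 0, -0.0001, 0, 0, 0, 0.2, -0.003, 0, -0.0001, 0, 0, 0, 0.2, -0.004, 0, -0.0001, 0, 0, 0, 0.2])

```text
t: 18.3
eef_pos: [0.5991, -0.1082, 0.0386]
tool_rot: [-0.002, -0.037, 0.999, 0.0]
contact_force: [-6.7, -1.7, 3.7]
gripper_width: 0.458
grasp_force: 62.2
```

>>> arm_command(commands=[-0.001, 0, 0, 0, 0, 0, 0.2, -0.002, 0, 0, 0, 0, 0, 0.2])

```text
t: 18.5
eef_pos: [0.6009, -0.1081, 0.0386]
tool_rot: [-0.002, -0.037, 0.999, 0.0]
contact_force: [-8.5, -1.3, 3.4]
gripper_width: 0.455
grasp_force: 62.2
```

>>> arm_command(commands=[-0.001, 0, 0, 0, 0, 0, 0.2])

```text
t: 18.6
eef_pos: [0.6018, -0.1081, 0.0386]
tool_rot: [-0.002, -0.037, 0.999, 0.0]
contact_force: [-8.2, -1.1, 4.0]
gripper_width: 0.459
grasp_force: 62.2
```

>>> arm_command(commands=[-0.0005, 0, 0, 0, 0, 0, 0.2, -0.001, 0, 0, 0, 0, 0, 0.2])

```text
t: 18.8
eef_pos: [0.603, -0.1079, 0.0386]
tool_rot: [-0.002, -0.037, 0.999, 0.0]
contact_force: [-6.8, -0.2, 2.2]
gripper_width: 0.457
grasp_force: 62.3
```

>>> arm_command(commands=[-0.0005, 0, 0, 0, 0, 0, 0.2, -0.001, 0, 0, 0, 0, 0, 0.2])

```text
t: 19.0
eef_pos: [0.604, -0.1079, 0.0386]
tool_rot: [-0.002, -0.037, 0.999, 0.0]
contact_force: [-7.3, -0.5, 3.8]
gripper_width: 0.456
grasp_force: 62.3
```

>>> arm_command(commands=[-0.0005, 0, 0, 0, 0, 0, 0.2, -0.001, 0, 0, 0, 0, 0, 0.2])

```text
t: 19.2
eef_pos: [0.6049, -0.1078, 0.0386]
tool_rot: [-0.002, -0.037, 0.999, 0.0]
contact_force: [-8.0, -0.3, 4.0]
gripper_width: 0.458
grasp_force: 62.3
```

>>> arm_command(commands=[-0.0005, 0, 0, 0, 0, 0, 0.2, -0.001, 0, 0, 0, 0, 0, 0.2])

```text
t: 19.4
eef_pos: [0.6058, -0.1077, 0.0386]
tool_rot: [-0.002, -0.037, 0.999, 0.0]
contact_force: [-8.3, -0.6, 3.7]
gripper_width: 0.456
grasp_force: 62.3
```

Run:
```python
from h import *
c=read_camera("scene");cv2.imwrite("pics/click.png",cv2.resize(cv2.convertScaleAbs(cv2.cvtColor(c["img"],cv2.COLOR_RGB2BGR)[265:415,150:350],alpha=1.8),(800,600),interpolation=cv2.INTER_CUBIC))
```

```text
(no output)
```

View pics/click.png

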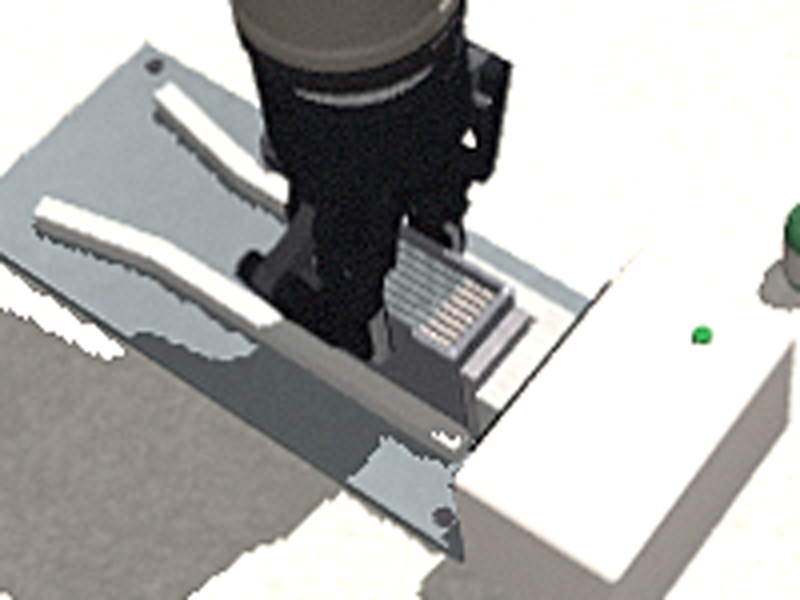

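The nose sits against the plate at (480,350), but the gripper hides the pawl. I feel for it: a little further, then ease back.

>>> arm_command(commands=[-0.0005, 0, 0, 0, 0, 0, 0.2, -0.001, 0, 0, 0, 0, 0, 0.2])

```text
t: 19.65
eef_pos: [0.6067, -0.1076, 0.0386]
tool_rot: [-0.002, -0.037, 0.999, 0.0]
contact_force: [-9.0, -1.2, 5.0]
gripper_width: 0.457
grasp_force: 62.3
```

>>> arm_command(commands=[0.001, 0, 0, 0, 0, 0, 0.2, 0.002, 0, 0, 0, 0, 0, 0.2, 0.003, 0, 0, 0, 0, 0, 0.2, 0.004, 0, 0, 0, 0, 0, 0.2, 0.004, 0, 0, 0, 0, 0, 0.2])

```text
t: 20.15
eef_pos: [0.6046, -0.1078, 0.0386]
tool_rot: [-0.0, -0.037, 0.999, 0.0]
contact_force: [-2.4, -1.5, -2.5]
gripper_width: 0.452
grasp_force: 61.8
```

>>> arm_command(commands=[0.001, 0, 0, 0, 0, 0, 0.2, 0.002, 0, 0, 0, 0, 0, 0.2, 0.002, 0, 0, 0, 0, 0, 0.2])

```text
t: 20.45
eef_pos: [0.6026, -0.1079, 0.0386]
tool_rot: [-0.0, -0.037, 0.999, 0.0]
contact_force: [-3.0, -0.5, -2.4]
gripper_width: 0.455
grasp_force: 61.7
```

>>> arm_command(commands=[0.001, 0, 0, 0, 0, 0, 0.2, 0.001, 0, 0, 0, 0, 0, 0.2])

```text
t: 20.65
eef_pos: [0.6017, -0.108, 0.0386]
tool_rot: [-0.0, -0.037, 0.999, 0.0]
contact_force: [-2.4, -0.6, -3.3]
gripper_width: 0.454
grasp_force: 61.5
```

>>> arm_command(commands=[0.001, 0, 0, 0, 0, 0, 0.2, 0.001, 0, 0, 0, 0, 0, 0.2])

```text
t: 20.85
eef_pos: [0.6016, -0.108, 0.0388]
tool_rot: [0.001, -0.038, 0.999, -0.0]
contact_force: [0.6, -2.1, -7.0]
gripper_width: 0.457
grasp_force: 61.1
```

>>> arm_command(commands=[0.001, 0, 0, 0, 0, 0, 0.2, 0.001, 0, 0, 0, 0, 0, 0.2])

```text
t: 21.05
eef_pos: [0.6014, -0.1081, 0.039]
tool_rot: [0.002, -0.038, 0.999, -0.0]
contact_force: [3.6, -1.5, -9.0]
gripper_width: 0.459
grasp_force: 61.2
```

It stopped at 0.6015 with the force reversing sign, so the pawl is in behind it. I relieve the pull, open, and rise.

>>> arm_command(commands=[-0.001, 0, 0.0001, 0, 0, 0, 0.2, -0.0018, 0, 0.0002, 0, 0, 0, 0.2, -0.0018, 0, 0.0003, 0, 0, 0, 0.2, -0.0018, 0, 0.0003, 0, 0, 0, 0.2])

```text
t: 21.45
eef_pos: [0.6016, -0.108, 0.0386]
tool_rot: [-0.0, -0.037, 0.999, 0.0]
contact_force: [0.1, -0.8, -1.5]
gripper_width: 0.457
grasp_force: 62.0
```

>>> arm_command(commands=[0, 0, 0, 0, 0, 0, 0.5, 0, 0, 0, 0, 0, 0, 0.55, 0, 0, 0, 0, 0, 0, 0.65, 0, 0, 0, 0, 0, 0, 0.8, 0, 0, 0, 0, 0, 0, 0.8, 0, 0, 0, 0, 0, 0, 0.8])

```text
t: 22.05
eef_pos: [0.6016, -0.108, 0.0384]
tool_rot: [-0.0, -0.037, 0.999, 0.0]
contact_force: [-0.2, 0.5, -0.0]
gripper_width: 0.803
grasp_force: 0.0
```

Rise 150 mm, then move aside (toward +y) to see.

>>> arm_command(commands=[0, 0, -0.015, 0, 0, 0, 0.8, 0, 0, -0.04, 0, 0, 0, 0.8, 0, 0, -0.075, 0, 0, 0, 0.8, 0, 0, -0.11, 0, 0, 0, 0.8, 0, 0, -0.15, 0, 0, 0, 0.8, 0, 0, -0.18, 0, 0, 0, 0.8, 0, 0, -0.18, 0, 0, 0, 0.8])

```text
t: 22.75
eef_pos: [0.6045, -0.1087, 0.2247]
tool_rot: [0.005, -0.037, 0.999, -0.0]
contact_force: [0.3, 0.2, 0.1]
gripper_width: 0.806
grasp_force: 0.0
```

>>> arm_command(commands=[0, 0.03, 0, 0, 0, 0, 0.8, 0, 0.07, 0, 0, 0, 0, 0.8, 0, 0.11, 0, 0, 0, 0, 0.8, 0, 0.15, 0, 0, 0, 0, 0.8, 0, 0.19, 0, 0, 0, 0, 0.8, 0, 0.2, 0, 0, 0, 0, 0.8, 0, 0.2, 0, 0, 0, 0, 0.8])

```text
t: 23.45
eef_pos: [0.5861, 0.0937, 0.2184]
tool_rot: [-0.0, -0.04, 0.999, 0.0]
contact_force: [0.3, -0.1, -0.7]
gripper_width: 0.798
grasp_force: 0.0
```

Run:
```python
from h import *
o=[]
for n,x,y,w,h in(("scene",150,265,200,150),("top",380,110,120,240)):
    c=read_camera(n);o.append(cv2.resize(cv2.convertScaleAbs(cv2.cvtColor(c["img"],cv2.COLOR_RGB2BGR)[y:y+h,x:x+w],alpha=1.6),(520,390) if n=="scene" else (280,560),interpolation=cv2.INTER_CUBIC))
o[0]=cv2.copyMakeBorder(o[0],0,170,0,0,0)
cv2.imwrite("pics/end.png",np.hstack(o))
```

```text
(no output)
```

View pics/end.png

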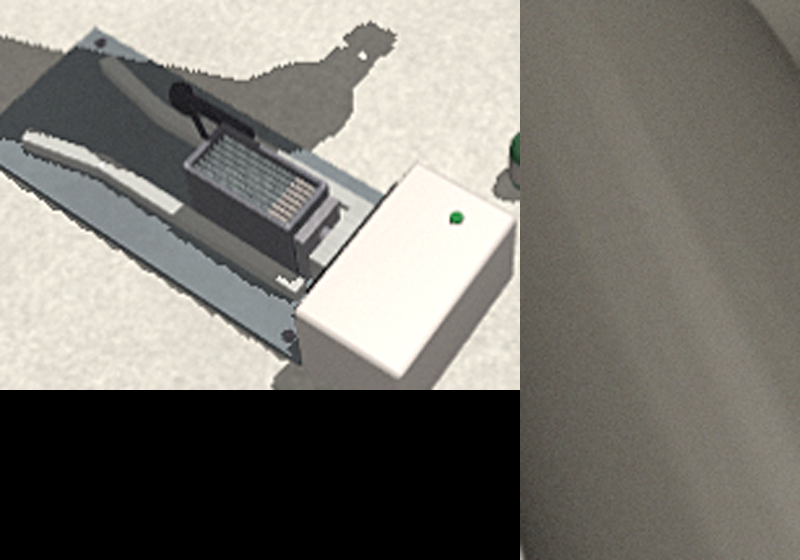

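The magazine stands upright in the channel with its nose against the plate (315,215). The pawl arm runs in behind its tail at (200,125), and nothing touches it. Handing in.

```bash
python3 -c "
from station import hand_in
print(hand_in())"
```

```text
the job is handed in; nothing more can be done
None
```

The long grey magazine is in the dock and held against the spring plate, and the job is handed in at about 24 s; no verdict came back. When I eased it back it stopped against the pawl. Measured push forces stayed under about 10 N, no other object was touched, and the gripper is released and clear.

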